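# Wedge the rocking microscope

### The arm

A 6-joint arm with a two-finger parallel gripper is mounted at the origin on the work surface. World frame = base frame: x ahead of the robot, y to its left, z up, the work surface at z = 0. Lengths are in m, angles in rad, forces in N, time in s.
With the tool pointing down it reaches from about 0.35 to 0.775 m from the base axis. Payload 5.5 kg.
Tool frame: the origin (TCP) lies on the centre line of the jaws, within the pads' length; the fingertips stand 8 mm ahead of it and the grasp point (between the pads) lies 11 mm behind it; z points along the fingers, y is the direction in which the jaws open and shut (so a half turn about z gives the same grasp; the last joint's range is limited). The gripper opens to 85 mm and grips with 20 to 120 N. Pads are 22 mm wide; open, the fingers measure 114 mm over their backs; the gripper's body (76 mm by 85 mm) begins 54 mm behind the grasp point. The pads swing forward as they close: fully open they stand 13 mm farther back than shut.
Start: joints at [1.087, 0.313, 0.046, 1.304, 0, 1.431], TCP at [0.194, 0.541, 0.239] pointing down, gripper open.
Joint ranges: [-2.76, 2.76], [-0.86, 1.69], [-1.03, 1.26], [-2.2, 2.34], [-1.47, 1.5], [-3.14, 3.14]. Speed limits (rad/s): [2.57, 2.57, 3.14, 3.14, 3.14, 3.14].

### API

Orientations are given as a unit quaternion [w, x, y, z].
In Python, from workcell import env gives the robot as it stands. The module is installed in compiled form; this text tells all that it offers.
- The arm moves only by the tool play_rows, never from a script. Its argument "steps" is a list of rows, each an object with "claw": the closure in counts, from 0 (fully open) to 255 (shut); "dp": the shift along the tool's x, y, z in m, a list of three; "angular": the turn, a rotation vector about the tool's x, y, z in degrees, a list of three. In form: [{"claw": claw, "dp": [dx, dy, dz], "angular": [wx, wy, wz]}, ...]. A call has exactly 8 rows; each row shifts and turns the commanded pose from where the row before left it, along the tool's axes as they then stand; what a row does not reach is not made up. A row lasts 1/12 s, in which the tool goes at most 41.7 mm and 7.16 degrees, less where a joint would pass 70% of its speed; a pose out of reach is approached as far as the arm can. A call is refused whole if a number of a shift passes 0.0417 or a number of a turn 7.16, either way. A call with a gripper value outside its range is refused whole. The fingers move at their own pace and stop on an object; "force" is the grip in N (left out, the last holds). Time passes only in rows, so rows that do not move let the fingers close, or fill a call up. It gives the time, the measured TCP pose, the force and the opening at its end, in the units of the state.
- env.get_state(): the state, without advancing time (a new reading comes with each control period).
- env.read_camera(name): name is "side" or "top" or "wrist"; returns (picture, depth): 480x640x3 uint8, red, green, blue; 480x640 float32, m along the optical axis (not along the pixel's ray), 0 where there is no reading.
- env.calibration(name): a dict with "fx", "fy", "cx", "cy" (pixels), "world_from_camera" (4x4, takes a point from camera to world coordinates); the wrist camera has in their place "hand_eye" (4x4, takes a point from camera to tool coordinates, whose origin is the TCP and whose axes are the flange's). Camera axes: x right, y down, z forward; pixel columns grow to the right and rows downward; lengths in m; the calibration is good to about 2 mm. A picture is of the moment at which its call begins: read the wrist's pose just before it. calibration takes no time and is no camera call.
- env.hand_in(): hands the job in, once; it reports no verdict.
The state is a dict: "clock": time; "joint_pos": joint angles; "qvel": joint speeds; "tau": joint torques, N m; "tcp_pos": TCP position; "orientation": TCP orientation; "wrist_force": force on the tool from outside, world axes, zero at the start; "ft_torque": the same for the moment, N m; "finger_gap": finger opening in m.
Only numpy, scipy, OpenCV 4.12 (cv2) and the standard library are available. Lean on these libraries where they do the work, as an engineer would, in place of code of your own. Each camera call takes 0.05 s, during which the arm holds its last target. There are 200 camera calls.

### The job

The microscope on the bench rocks, because the steel foot under the front corner on the wedge's side is shorter than its three rubber feet. With the fingertips, slide the loose wedge along the bench into line with that foot and push it, thin edge first, squarely under the foot until the rocking stops and the microscope stands level and firm on all four corners, then take the hand away. Never pick the wedge up, keep the hand off the microscope and do not shove it along, and leave the slide box, the bottles and the dish where they are.

Things in the scene. Friction and masses are not known exactly. Their poses are not given: they have to be found in the camera images.
- microscope: White upright microscope, 5.5 kg, 510 mm tall; base 266 x 190 mm, its underside 14 mm and top 54 mm above the soles. Origin: centre of the base at sole level; x points to the front (eyepieces), y to the side where the wedge lies, z up. At the start it leans 2.7 degrees onto the short foot. Tall parts lie within 43 mm either side of its x axis, the stage (188 mm up) within 75 mm.
- foot_short: The short foot: a domed steel stud 26 mm across at x = +105, y = +78 mm of the microscope (17 mm in from the base's side), 6 mm shorter than the rubber feet. Origin: centre of its sole. At the start it rests on the bench with about 4 N; its rounded edge is 2 mm off the bench at 10 mm from its centre, so a thin edge pushed along the bench rides in beneath it.
- foot_opposite: The rubber foot at the opposite (rear) corner, x = -105 mm, y = -78 mm of the microscope, 26 mm across. Origin: the centre of its sole. At the start it hangs about 6 mm over the bench; it comes down as the short foot is raised.
- base_middle (a point): The middle of the microscope's base, 30 mm above the soles. Pushing the wedge in takes about 4 to 9 N while the foot is lifted; once the microscope stands on all four corners the resistance climbs steeply, by about 10 N within 5 mm, and beyond about 20 N the microscope itself is shoved. The wedge stays in by friction when released.
- wedge: Off-white plastic wedge, loose, 90 g: 130 mm long, 40 wide, 14 thick at the heel, 1.5 at the thin edge, 6 at 47 mm from the thin edge. Origin: centre of its underside; x points along it to the thin edge (+65 mm; heel -65 mm), z up. It starts 60 to 80 mm beside the line through the short foot along the microscope's y axis, thin edge roughly towards the microscope, up to 0.35 rad askew.
- slide_box: Closed plastic box for glass slides, loose, 82 x 34 x 22 mm, origin under its centre; it lies on the other side of that line from the wedge, about as far off, and stays clear if the wedge is kept straight. To be left alone.
- oil_bottle: Small amber dropper bottle, loose, 28 mm across, 56 mm tall. Origin: centre of its underside. To be left alone.
- petri_dish: Covered petri dish, loose, 64 mm across, 17 mm tall, in front of the microscope. Origin: centre of its underside. To be left alone.
- reagent_bottle: White plastic bottle, loose, 72 mm across, 165 mm tall. Origin: centre of its underside. To be left alone.
- table: The black bench top, its surface at z = 0.
Mind the look-alikes: they are no part of the job. Of the things that look like the wedge, the smallest one is meant.

How it is judged:
By the outcome, as a careful person would: the job done as asked, in the order asked, and still so for the second after the job is handed in, with the robot touching nothing.
It also fails if it takes over 58 s, if anything falls off the work surface, if the arm or the gripper's body presses on something with over 40 N, if the wrist force passes 120 N, or if a joint passes its speed limit or range.

## Working session

There is one attempt and no reset: what is moved stays moved. The work goes in short steps, Python scripts to look and compute and a tool call to move; the robot and the scene stay as the last step left them, time stands still between calls to the robot, and variables do not carry over. Pictures are saved under pics/ and viewed, about 8 in all and at most 12, crops included, and the job is handed in when it is done.

Besides the shell and the picture viewer there is one more tool, called after "Request:" by a JSON object that holds its "fn" and its "kwargs". play_rows: Moves the arm, as the interface text tells. Its arguments: {"type":"object","properties":{"steps":{"type":"array","items":{"type":"object","properties":{"claw":{"type":"number"},"dp":{"type":"array","items":{"type":"number"}},"angular":{"type":"array","items":{"type":"number"}}}}},"force":{"type":"number"}},"required":["steps"]}

```bash
mkdir -p pics; cat > h.py <<'E'
import numpy as np, cv2
from workcell import env
from scipy.spatial.transform import Rotation as R
def grab(n):
    s=env.get_state(); im,d=env.read_camera(n); c=env.calibration(n)
    if n=='wrist':
        q=s['orientation']; T=np.eye(4); T[:3,:3]=R.from_quat([q[1],q[2],q[3],q[0]]).as_matrix(); T[:3,3]=s['tcp_pos']; W=T@np.array(c['hand_eye'])
    else: W=np.array(c['world_from_camera'])
    return im,d,c,W
def plane(uv,z,c,W):
    uv=np.atleast_2d(uv).astype(float); r=np.c_[(uv[:,0]-c['cx'])/c['fx'],(uv[:,1]-c['cy'])/c['fy'],np.ones(len(uv))]@W[:3,:3].T
    o=W[:3,3]; return o+r*((z-o[2])/r[:,2])[:,None]
def pts(d,c,W):
    v,u=np.mgrid[:480,:640]; P=np.stack([(u-c['cx'])/c['fx']*d,(v-c['cy'])/c['fy']*d,d],-1)
    return P@W[:3,:3].T+W[:3,3]
def save(n,im): cv2.imwrite('pics/'+n+'.png',cv2.cvtColor(im,cv2.COLOR_RGB2BGR))
E
python3 - <<'E'
from h import *
for n in('top','side'):
    im,d,c,W=grab(n); save(n+'0',im); np.savez(n+'0',im=im,d=d,W=W); print(n,W.round(3).tolist(),c['fx'])
s=env.get_state(); print(s)
E
```

```text
top [[-0.014, -0.995, 0.096, 0.46], [-1.0, 0.014, 0.003, 0.071], [-0.004, -0.096, -0.995, 1.407], [0.0, 0.0, 0.0, 1.0]] 562.6033460363828
side [[-0.942, -0.241, 0.235, 0.376], [-0.336, 0.68, -0.652, 0.684], [-0.003, -0.693, -0.721, 0.734], [0.0, 0.0, 0.0, 1.0]] 448.77990919728137
{'clock': 0.1, 'joint_pos': array([1.08740038e+00, 3.13946695e-01, 4.51101226e-02, 1.30359840e+00,
       2.88648235e-05, 1.43119352e+00]), 'qvel': array([-8.11268473e-05, -9.97160042e-04,  2.52583544e-03, -7.51764125e-04,
       -1.02384981e-03,  2.16571744e-04]), 'tau': array([ 2.43171977e-03, -4.81722522e+01,  2.99245709e+01,  1.27548014e-02,
       -2.07115545e-04,  1.60278762e-05]), 'tcp_pos': array([0.19360986, 0.54096582, 0.23849303]), 'orientation': array([-2.64849132e-04,  1.71051227e-01,  9.85261796e-01, -7.75470110e-04]), 'wrist_force': array([-0.09241875, -0.83497139, -0.31598039]), 'ft_torque': array([-0.02490951, -0.01369102,  0.03362009]), 'finger_gap': 0.08549765924547192}
```

View pics/top0.png

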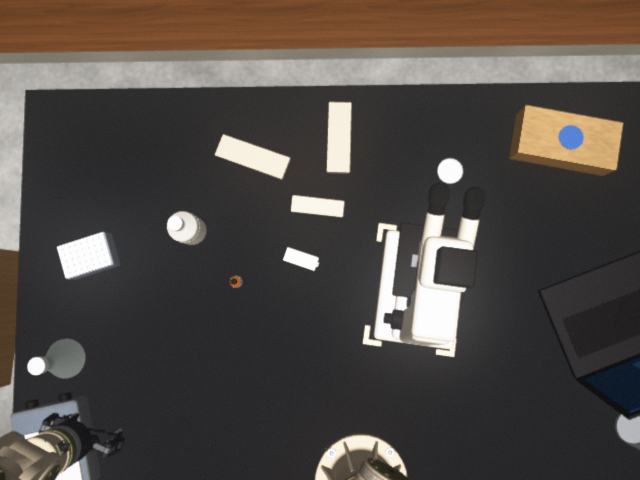

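View pics/side0.png

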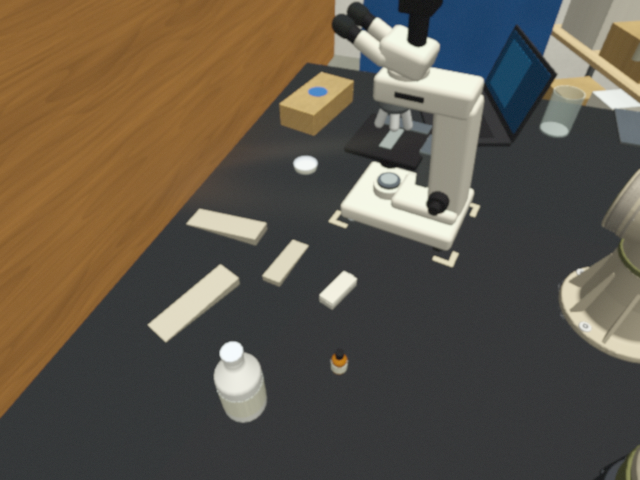

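Look-alikes (top view): (253,156) and (339,137) are big wedges, (318,206) is the smallest, and (301,259) is the whiter slide box. By the description the wedge is (318,206). I'll check it in a crop and measure.

```bash
cat > m.py <<'E'
from h import *
z=np.load('top0.npz'); im,d,W=z['im'],z['d'],z['W']; c=env.calibration('top'); P=pts(d,c,W)
hsv=cv2.cvtColor(im,cv2.COLOR_RGB2HSV)
m=((hsv[...,2]>120)&(P[...,2]<0.08)&(P[...,2]>-.02)).astype(np.uint8)
k,l,st,ce=cv2.connectedComponentsWithStats(m)
for i in range(1,k):
    if st[i,4]<60: continue
    uv=np.argwhere(l==i)[:,::-1]; q=plane(uv,0.008,c,W)[:,:2]
    (x,y),(w,h),a=cv2.minAreaRect((q*1000).astype(np.float32)); zz=P[...,2][l==i]
    print(ce[i].round(),st[i,4],'c',round(x),round(y),'wh',round(w),round(h),'a',round(a,1),'z',np.percentile(zz,[5,50,95]).round(4))
big=cv2.resize(im[170:370,270:490],None,fx=3,fy=3,interpolation=cv2.INTER_CUBIC); save('crop0',big)
E
python3 m.py
```

```text
[339. 137.] 1675 c 846 41 wh 60 183 a 87.7 z [0.0009 0.0118 0.0212]
[570. 137.] 4869 c 836 -546 wh 252 129 a 78.5 z [0.0655 0.0707 0.0755]
[252. 156.] 1696 c 799 261 wh 185 61 a 69.2 z [0.0014 0.0118 0.0217]
[450. 170.] 532 c 755 -237 wh 63 64 a 88.1 z [0.0077 0.0174 0.0222]
[317. 206.] 905 c 670 98 wh 134 44 a 82.8 z [-0.0004  0.0084  0.0161]
[385. 288.] 2020 c 471 -70 wh 96 304 a 85.3 z [-0.0009  0.0494  0.0639]
[196. 238.] 94 c 594 402 wh 25 55 a 50.6 z [0.0265 0.056  0.078 ]
[ 85. 255.] 1785 c 554 679 wh 89 125 a 17.1 z [0.0475 0.0571 0.0641]
[301. 259.] 509 c 537 139 wh 89 36 a 70.8 z [0.0018 0.0222 0.027 ]
[236. 282.] 66 c 483 304 wh 27 25 a 0.2 z [0.0265 0.0347 0.0452]
[446. 349.] 266 c 308 -208 wh 41 74 a 14.9 z [-0.0041  0.0028  0.0624]
[ 68. 371.] 239 c 271 715 wh 28 81 a 13.7 z [0.013  0.0336 0.0703]
[ 39. 417.] 994 c 158 767 wh 54 164 a 11.6 z [0.0702 0.0752 0.0791]
[626. 428.] 375 c 119 -643 wh 50 67 a 74.3 z [0.0144 0.0482 0.0773]
[358. 453.] 1556 c 59 3 wh 100 219 a 1.4 z [0.0077 0.0139 0.0271]
[ 84. 469.] 145 c 39 668 wh 52 19 a 13.2 z [0.0691 0.0742 0.0791]
```

View pics/crop0.png

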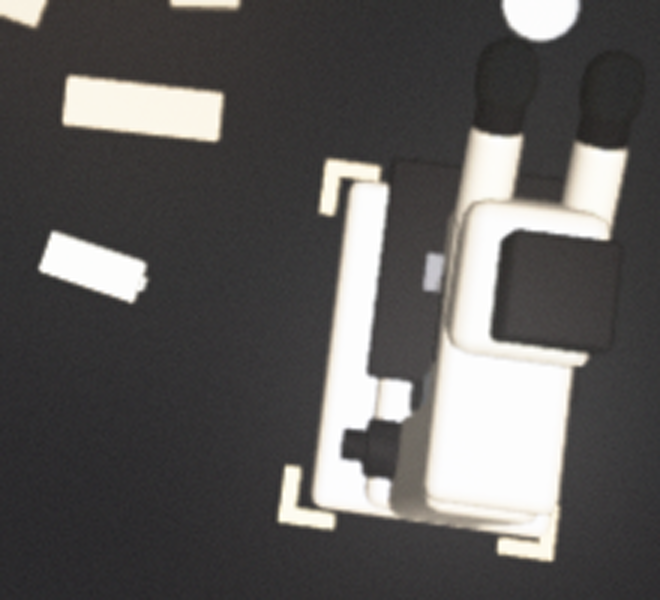

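```bash
cat > m2.py <<'E'
from h import *
z=np.load('top0.npz'); im,d,W=z['im'],z['d'],z['W']; c=env.calibration('top'); P=pts(d,c,W)
g=cv2.cvtColor(im,cv2.COLOR_RGB2GRAY).astype(float)
# wedge: height along axis
m=(g>120); 
sub=np.zeros_like(m); sub[190:222,285:350]=m[190:222,285:350]
q=P[sub]; A=np.c_[q[:,:2]-[.67,.098],np.ones(len(q))]; print('wedge grad',np.linalg.lstsq(A,q[:,2],rcond=None)[0])
def sube(row,lo,hi): # first crossing 110
    for i in range(lo,hi):
        if row[i]<110<=row[i+1]: return i+(110-row[i])/(row[i+1]-row[i])
L=[(sube(g[v],372,400),v) for v in range(245,320)]; L=np.array([p for p in L if p[0]])
q=plane(L,0.012,c,W)[:,:2]; k,b=np.polyfit(q[:,0],q[:,1],1); r=q[:,1]-k*q[:,0]-b; ok=abs(r)<.003;k,b=np.polyfit(q[ok,0],q[ok,1],1)
print('side edge y=kx+b',k,b,'ang',np.degrees(np.arctan(k)),ok.sum(),r.std())
F=[(u,sube(g[:,u],222,240)) for u in range(391,397)]; print(F)
F=np.array([p for p in F if p[1]]); f=plane(F,0.05,c,W)[:,:2]; print('front',f.round(4).tolist())
Rr=[(u,480-1-sube(g[::-1,u],480-1-345,480-1-325)) if sube(g[::-1,u],134,154) else (u,0) for u in range(382,400,2)]; 
R2=np.array([p for p in Rr if p[1]]); print(Rr); print('rear',plane(R2,0.05,c,W)[:,:2].round(4).tolist())
xm=np.array([1,k])/np.hypot(1,k); ym=np.array([-xm[1],xm[0]])
fx=np.median(f@xm); rx=np.median(plane(R2,.05,c,W)[:,:2]@xm); sy=b*xm[0]
print('length',fx-rx,'front x_m',fx,'rear',rx,'side y_m',sy)
for t in (fx-.028,rx+.238,(fx+rx)/2+.105): print('foot',(t*xm+(sy-.017)*ym).round(4))
print('xm',xm)
# brackets
m3=((g>110)&(P[...,2]<.012)).astype(np.uint8)
save('side_crop',cv2.resize(np.load('side0.npz')['im'][150:320,250:490],None,fx=3,fy=3,interpolation=cv2.INTER_CUBIC))
E
python3 m2.py
```

```text
wedge grad [-4.76772743  0.51196784  0.01080483]
side edge y=kx+b -0.14759886585438617 0.01628262343102697 ang -8.396170914091442 75 0.00015467744536730245
[(391, np.float64(223.53658536585365)), (392, np.float64(223.71875)), (393, np.float64(223.875)), (394, np.float64(224.0909090909091)), (395, np.float64(224.19)), (396, np.float64(224.6290322580645))]
front [[0.6171, -0.0818], [0.6167, -0.0842], [0.6162, -0.0866], [0.6157, -0.089], [0.6154, -0.0914], [0.6143, -0.0938]]
[(382, np.float64(339.9380530973451)), (384, np.float64(340.3529411764706)), (386, np.float64(340.54761904761904)), (388, np.float64(340.83333333333337)), (390, np.float64(341.08000000000004)), (392, np.float64(341.4868421052631)), (394, np.float64(341.7040816326531)), (396, np.float64(341.8965517241379)), (398, np.float64(342.3709677419355))]
rear [[0.3386, -0.0534], [0.3376, -0.0582], [0.337, -0.0629], [0.3363, -0.0677], [0.3357, -0.0724], [0.3346, -0.0771], [0.3341, -0.0819], [0.3335, -0.0866], [0.3324, -0.0914]]
length 0.2796467791048846 front x_m 0.6222219163911529 rear 0.34257513728626826 side y_m 0.016108107795607344
foot [ 0.5877 -0.0876]
foot [ 0.5742 -0.0857]
foot [ 0.581  -0.0867]
xm [ 0.98928209 -0.14601692]
```

View pics/side_crop.png

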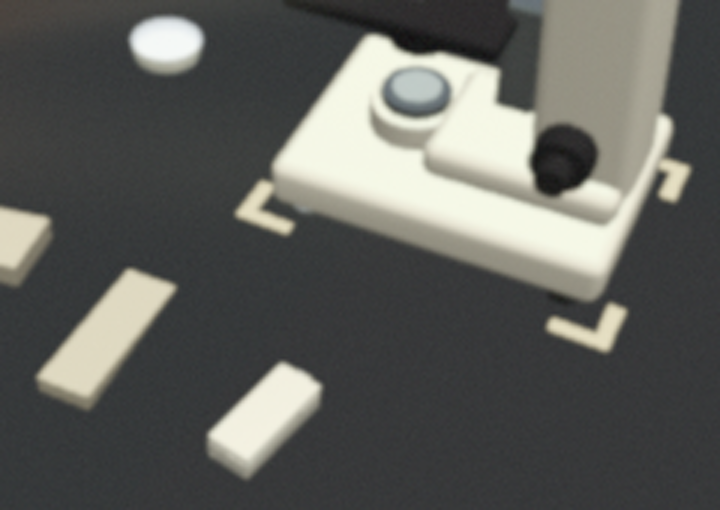

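The scene: the wedge is at top-view pixel (318,206), with its thick heel away from the microscope. The short foot is under the front-left base corner at about (392,240). In the side crop I can see the heel's thick end face at (65,395) and the foot peeking out at (300,205).

Plan: push the wedge's long side with two spread fingertips, then push its heel.

Request:
{"fn": "play_rows", "kwargs": {"steps": [{"claw": 190, "dp": [-0.039, -0.0135, 0], "angular": [0, 0, 0]}, {"claw": 190, "dp": [-0.039, -0.0135, 0], "angular": [0, 0, 0]}, {"claw": 190, "dp": [-0.039, -0.0135, 0], "angular": [0, 0, 0]}, {"claw": 190, "dp": [-0.039, -0.0135, 0], "angular": [0, 0, 0]}, {"claw": 190, "dp": [-0.039, -0.0135, 0], "angular": [0, 0, 0]}, {"claw": 190, "dp": [-0.039, -0.0135, 0], "angular": [0, 0, 0]}, {"claw": 190, "dp": [-0.039, -0.0135, 0], "angular": [0, 0, 0]}, {"claw": 190, "dp": [-0.039, -0.0135, 0], "angular": [0, 0, 0]}]}}

```text
clock: 0.77
tcp_pos: [0.4522, 0.3329, 0.239]
orientation: [-0.0, 0.171, 0.985, -0.0]
wrist_force: [0.7, 0.6, -0.1]
finger_gap: 0.0218
```

Request:
{"fn": "play_rows", "kwargs": {"steps": [{"claw": 190, "dp": [-0.039, -0.0135, 0], "angular": [0, 0, 0]}, {"claw": 190, "dp": [-0.039, -0.0135, 0], "angular": [0, 0, 0]}, {"claw": 190, "dp": [-0.039, -0.0135, 0], "angular": [0, 0, 0]}, {"claw": 190, "dp": [-0.039, -0.0135, 0], "angular": [0, 0, 0]}, {"claw": 190, "dp": [-0.039, -0.0135, 0], "angular": [0, 0, 0]}, {"claw": 190, "dp": [-0.039, -0.0135, 0], "angular": [0, 0, 0]}, {"claw": 190, "dp": [0, 0, 0], "angular": [0, 0, -5.65]}, {"claw": 190, "dp": [0, 0, 0], "angular": [0, 0, -5.65]}]}}

```text
clock: 1.43
tcp_pos: [0.6458, 0.1767, 0.2372]
orientation: [-0.001, 0.073, 0.997, -0.0]
wrist_force: [-0.8, 0.3, -0.6]
finger_gap: 0.0216
```

```bash
python3 - <<'E'
from h import *
im,d,c,W=grab('wrist'); s=env.get_state(); print(s['tcp_pos'],s['orientation'],s['finger_gap'],s['clock'],s['wrist_force']); print(np.array(c['hand_eye']).round(3).tolist(),c['fx'])
save('wr1',im); np.savez('wr1',im=im,d=d,W=W)
E
```

```text
[0.64492411 0.17769538 0.23763256] [-1.14770055e-03  7.00385113e-02  9.97543608e-01 -1.97568948e-04] 0.021978374807713995 1.4833 [ 1.50613835  0.13784336 -0.39835765]
[[0.001, -0.945, -0.327, 0.086], [1.0, 0.001, -0.0, 0.0], [0.0, -0.327, 0.945, -0.136], [0.0, 0.0, 0.0, 1.0]] 368.1006088643225
```

View pics/wr1.png

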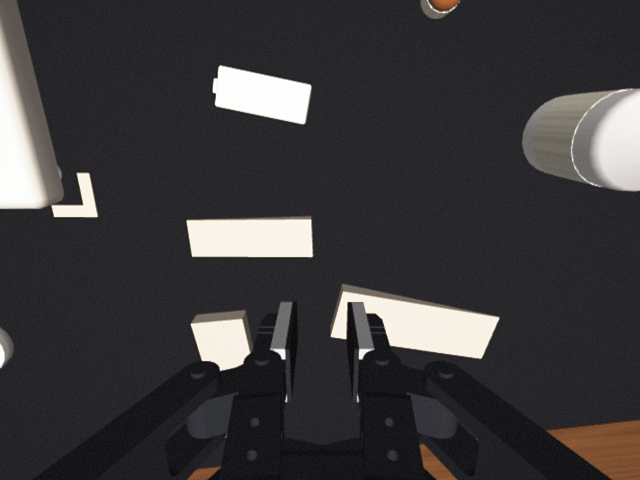

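```bash
cat > w.py <<'E'
from h import *
import sys
def wedge(im,c,W,roi):
    g=cv2.cvtColor(im,cv2.COLOR_RGB2GRAY); v0,v1,u0,u1=roi
    m=np.zeros_like(g); m[v0:v1,u0:u1]=(g[v0:v1,u0:u1]>150)
    k,l,st,ce=cv2.connectedComponentsWithStats(m); i=1+st[1:,4].argmax()
    uv=np.argwhere(l==i)[:,::-1]; q=plane(uv,0.007,c,W)[:,:2]
    (x,y),wh,a=cv2.minAreaRect((q*1000).astype(np.float32)); b=cv2.boxPoints(((x,y),wh,a))
    return (x,y),wh,a
if __name__=='__main__':
    z=np.load('wr1.npz'); im,W=z['im'],z['W']; c=env.calibration('wrist')
    print(wedge(im,c,W,(205,275,170,330)))
    g=cv2.cvtColor(im,cv2.COLOR_RGB2GRAY).astype(float)
    L=[]
    for v in range(5,170,3):
        r=g[v,:80]; i=np.where(r>90)[0].max(); L.append((i+.5,v))
    q=plane(L,.010,c,W)[:,:2]; k,b=np.polyfit(q[:,0],q[:,1],1); e=q[:,1]-k*q[:,0]-b; ok=abs(e)<.002; k,b=np.polyfit(q[ok,0],q[ok,1],1); print('side',k,b,np.degrees(np.arctan(k)),ok.sum(),len(ok), 'y at x=.57',k*.57+b)
    F=[(u,max(np.where((g[:230,u]>90))[0])) for u in range(2,40,4)]; print(F)
    for zz in(.01,.03,.048):print(zz,plane(F,zz,c,W)[::4,:2].round(4).tolist())
    print('spot',plane([(57,172)],.002,c,W)[:,:2])
E
python3 w.py
```

```text
((667.5073852539062, 97.86911010742188), (129.1878204345703, 40.68562698364258), 81.68647003173828)
side -0.06778526418457637 -0.03247304884530793 -3.877877399632415 31 55 y at x=.57 -0.07111064943051645
[(2, np.int64(208)), (6, np.int64(208)), (10, np.int64(208)), (14, np.int64(208)), (18, np.int64(208)), (22, np.int64(208)), (26, np.int64(208)), (30, np.int64(208)), (34, np.int64(208)), (38, np.int64(208))]
0.01 [[0.5993, -0.143], [0.6016, -0.127], [0.604, -0.111]]
0.03 [[0.5972, -0.1247], [0.5994, -0.1096], [0.6016, -0.0945]]
0.048 [[0.5953, -0.1082], [0.5974, -0.0939], [0.5995, -0.0796]]
spot [[ 0.573186   -0.08022515]]
```

Request:
{"fn": "play_rows", "kwargs": {"steps": [{"claw": 190, "dp": [-0.0255, -0.0195, 0], "angular": [0, 0, 0]}, {"claw": 190, "dp": [-0.0255, -0.0195, 0], "angular": [0, 0, 0]}, {"claw": 190, "dp": [-0.0255, -0.0195, 0], "angular": [0, 0, 0]}, {"claw": 190, "dp": [0, 0, 0.041], "angular": [0, 0, 0]}, {"claw": 190, "dp": [0, 0, 0.041], "angular": [0, 0, 0]}, {"claw": 190, "dp": [0, 0, 0.041], "angular": [0, 0, 0]}, {"claw": 190, "dp": [0, 0, 0.041], "angular": [0, 0, 0]}, {"claw": 190, "dp": [0, 0, 0.038], "angular": [0, 0, 0]}]}}

```text
clock: 2.15
tcp_pos: [0.7102, 0.1106, 0.0347]
orientation: [-0.001, 0.074, 0.997, -0.0]
wrist_force: [0.1, -0.1, -0.3]
finger_gap: 0.0215
```

Request:
{"fn": "play_rows", "kwargs": {"steps": [{"claw": 190, "dp": [0, 0, 0.004], "angular": [0, 0, 0]}, {"claw": 190, "dp": [0, 0, 0.004], "angular": [0, 0, 0]}, {"claw": 190, "dp": [0, 0, 0.004], "angular": [0, 0, 0]}, {"claw": 190, "dp": [0, 0, 0.003], "angular": [0, 0, 0]}, {"claw": 190, "dp": [0, 0, 0.001], "angular": [0, 0, 0]}, {"claw": 190, "dp": [0, 0, 0], "angular": [0, 0, 0]}, {"claw": 190, "dp": [0, 0, 0], "angular": [0, 0, 0]}, {"claw": 190, "dp": [0, 0, 0], "angular": [0, 0, 0]}]}}

```text
clock: 2.82
tcp_pos: [0.7121, 0.1104, 0.0227]
orientation: [0.001, 0.073, 0.997, 0.0]
wrist_force: [0.4, -1.1, -0.3]
finger_gap: 0.0215
```

Request:
{"fn": "play_rows", "kwargs": {"steps": [{"claw": 190, "dp": [0, 0, 0.003], "angular": [0, 0, 0]}, {"claw": 190, "dp": [0, 0, 0.003], "angular": [0, 0, 0]}, {"claw": 190, "dp": [0, 0, 0.003], "angular": [0, 0, 0]}, {"claw": 190, "dp": [0, 0, 0], "angular": [0, 0, 0]}, {"claw": 190, "dp": [0, 0, 0], "angular": [0, 0, 0]}, {"claw": 190, "dp": [0, 0, 0], "angular": [0, 0, 0]}, {"claw": 190, "dp": [0, 0, 0], "angular": [0, 0, 0]}, {"claw": 190, "dp": [0, 0, 0], "angular": [0, 0, 0]}]}}

```text
clock: 3.48
tcp_pos: [0.7115, 0.1104, 0.0124]
orientation: [0.0, 0.073, 0.997, 0.0]
wrist_force: [-0.6, 0.0, -0.2]
finger_gap: 0.0221
```

```bash
python3 - <<'E'
from h import *
for i in range(3):
    im,d,c,W=grab('side' if i==0 else 'wrist'); s=env.get_state(); print(s['tcp_pos'],s['wrist_force'])
    if i==0: a=im
v=cv2.resize(a[170:330,190:370],None,fx=3,fy=3,interpolation=cv2.INTER_CUBIC); w=cv2.resize(im[200:,160:480],None,fx=1,fy=1)
o=np.zeros((480,860,3),np.uint8); o[:480,:540]=v; o[:280,540:]=w; save('s2',cv2.resize(o,(800,446)))
E
```

```text
[0.71145448 0.11041385 0.01245675] [ 0.79198617 -0.31593484  0.75239575]
[0.71145189 0.1103899  0.01248262] [-0.46134799 -0.41032369  0.97016364]
[0.71140241 0.11036631 0.01241885] [-0.47499859 -0.06471253  0.47493262]
```

View pics/s2.png

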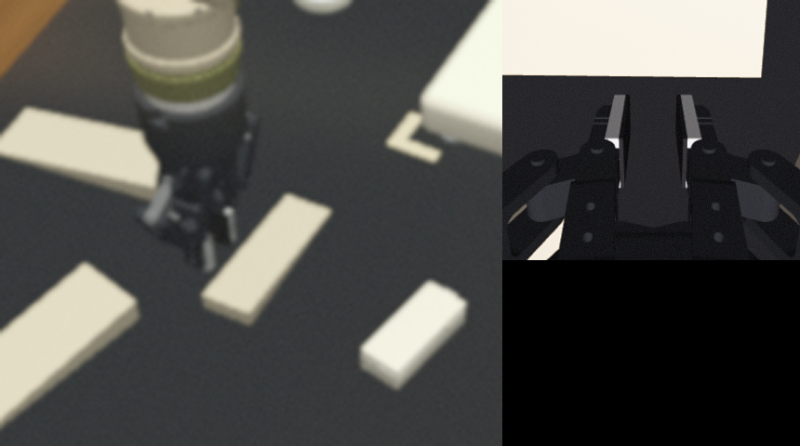

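The fingers stand beside the wedge's front long side, near its heel half. I'll feel for the bench.

Request:
{"fn": "play_rows", "kwargs": {"steps": [{"claw": 190, "dp": [0, 0, 0.0015], "angular": [0, 0, 0]}, {"claw": 190, "dp": [0, 0, 0.0015], "angular": [0, 0, 0]}, {"claw": 190, "dp": [0, 0, 0], "angular": [0, 0, 0]}, {"claw": 190, "dp": [0, 0, 0], "angular": [0, 0, 0]}, {"claw": 190, "dp": [0, 0, 0], "angular": [0, 0, 0]}, {"claw": 190, "dp": [0, 0, 0], "angular": [0, 0, 0]}, {"claw": 190, "dp": [0, 0, 0], "angular": [0, 0, 0]}, {"claw": 190, "dp": [0, 0, 0], "angular": [0, 0, 0]}]}}

```text
clock: 4.3
tcp_pos: [0.7114, 0.1104, 0.0094]
orientation: [0.0, 0.073, 0.997, 0.0]
wrist_force: [0.2, 0.5, 0.1]
finger_gap: 0.0217
```

Request:
{"fn": "play_rows", "kwargs": {"steps": [{"claw": 190, "dp": [0, 0, 0.001], "angular": [0, 0, 0]}, {"claw": 190, "dp": [0, 0, 0], "angular": [0, 0, 0]}, {"claw": 190, "dp": [0, 0, 0], "angular": [0, 0, 0]}, {"claw": 190, "dp": [0, 0, 0], "angular": [0, 0, 0]}, {"claw": 190, "dp": [0, 0, 0], "angular": [0, 0, 0]}, {"claw": 190, "dp": [0, 0, 0], "angular": [0, 0, 0]}, {"claw": 190, "dp": [0, 0, 0], "angular": [0, 0, 0]}, {"claw": 190, "dp": [0, 0, 0], "angular": [0, 0, 0]}]}}

```text
clock: 4.97
tcp_pos: [0.7113, 0.1104, 0.0083]
orientation: [0.0, 0.073, 0.997, 0.0]
wrist_force: [0.3, 0.0, -0.6]
finger_gap: 0.0215
```

Request:
{"fn": "play_rows", "kwargs": {"steps": [{"claw": 190, "dp": [0.005, 0, 0], "angular": [0, 0, 0]}, {"claw": 190, "dp": [0.005, 0, 0], "angular": [0, 0, 0]}, {"claw": 190, "dp": [0.005, 0, 0], "angular": [0, 0, 0]}, {"claw": 190, "dp": [0.005, 0, 0], "angular": [0, 0, 0]}, {"claw": 190, "dp": [0.005, 0, 0], "angular": [0, 0, 0]}, {"claw": 190, "dp": [0.005, 0, 0], "angular": [0, 0, 0]}, {"claw": 190, "dp": [0.005, 0, 0], "angular": [0, 0, 0]}, {"claw": 190, "dp": [0.005, 0, 0], "angular": [0, 0, 0]}]}}

```text
clock: 5.63
tcp_pos: [0.6712, 0.1164, 0.0084]
orientation: [0.0, 0.073, 0.997, 0.0]
wrist_force: [0.7, 0.6, -1.1]
finger_gap: 0.0215
```

Request:
{"fn": "play_rows", "kwargs": {"steps": [{"claw": 190, "dp": [0.005, 0, 0], "angular": [0, 0, 0]}, {"claw": 190, "dp": [0.005, 0, 0], "angular": [0, 0, 0]}, {"claw": 190, "dp": [0.005, 0, 0], "angular": [0, 0, 0]}, {"claw": 190, "dp": [0.005, 0, 0], "angular": [0, 0, 0]}, {"claw": 190, "dp": [0.005, 0, 0], "angular": [0, 0, 0]}, {"claw": 190, "dp": [0.005, 0, 0], "angular": [0, 0, 0]}, {"claw": 190, "dp": [0.003, 0, 0], "angular": [0, 0, 0]}, {"claw": 190, "dp": [0, 0, 0], "angular": [0, 0, 0]}]}}

```text
clock: 6.3
tcp_pos: [0.6382, 0.1212, 0.0083]
orientation: [-0.0, 0.073, 0.997, 0.0]
wrist_force: [0.5, -0.6, 0.2]
finger_gap: 0.0216
```

```bash
python3 - <<'E'
from h import *
from w import wedge
im,d,c,W=grab('top'); t,dd,ct,Wt=im,d,c,W
im,d,c,W=grab('wrist'); print(env.get_state()['tcp_pos'],env.get_state()['clock'])
o=np.zeros((480,800,3),np.uint8); o[:,:400]=cv2.resize(t[180:300,260:360],(400,480)); o[:300,400:]=cv2.resize(im,(400,300)); save('s3',o); np.savez('s3',t=t,w=im,W=W)
E
```

```text
[0.63897307 0.12105617 0.00833807] 6.4
```

View pics/s3.png

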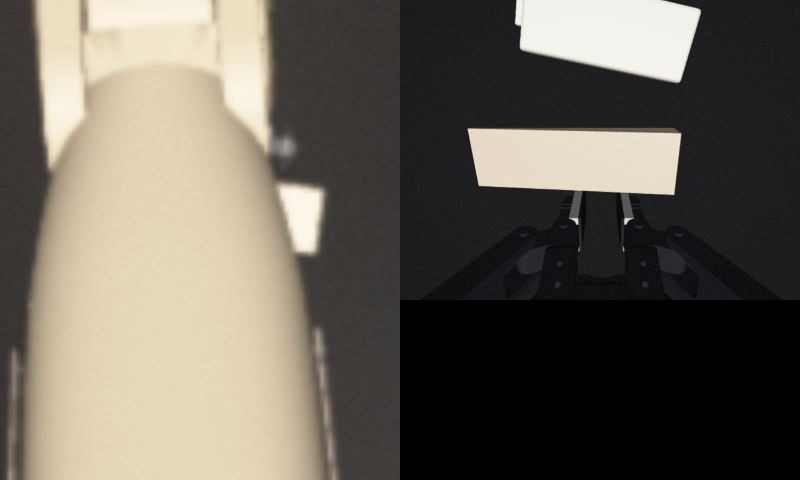

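```bash
cat >> w.py <<'E'
FOOT=np.array([.5725,-.0855]); XM=np.array([.990,-.143]); YM=np.array([.143,.990])
def rep(w):
    (x,y),wh,a=w; r=np.array([x,y])/1000-FOOT; print('wedge',x,y,np.round(wh,1),'a',a,'rel xm ym mm',r@XM*1e3,r@YM*1e3)
E
python3 - <<'E'
from w import *
z=np.load('s3.npz'); c=env.calibration('wrist'); rep(wedge(z['w'],c,z['W'],(190,325,90,470)))
E
```

```text
wedge 604.9722290039062 109.92741394042969 [131.3  42.7] a 80.35440063476562 rel xm ym mm 4.201386520385722 198.116668548584
```

Request:
{"fn": "play_rows", "kwargs": {"steps": [{"claw": 190, "dp": [0.002, 0, 0], "angular": [0, 0, 0]}, {"claw": 190, "dp": [0.002, 0, 0], "angular": [0, 0, 0]}, {"claw": 190, "dp": [0.001, 0, 0], "angular": [0, 0, 0]}, {"claw": 190, "dp": [0, 0, 0], "angular": [0, 0, 0]}, {"claw": 190, "dp": [0, 0, 0], "angular": [0, 0, 0]}, {"claw": 190, "dp": [-0.01, 0, 0], "angular": [0, 0, 0]}, {"claw": 190, "dp": [-0.02, 0, -0.01], "angular": [0, 0, 0]}, {"claw": 190, "dp": [0, 0, -0.04], "angular": [0, 0, 0]}]}}

```text
clock: 7.07
tcp_pos: [0.6613, 0.1164, 0.0507]
orientation: [-0.006, 0.074, 0.997, -0.001]
wrist_force: [0.3, -1.1, -0.2]
finger_gap: 0.0218
```

Request:
{"fn": "play_rows", "kwargs": {"steps": [{"claw": 190, "dp": [0, 0, -0.04], "angular": [0, 0, 0]}, {"claw": 190, "dp": [0, 0, -0.04], "angular": [0, 0, 0]}, {"claw": 190, "dp": [0, 0, -0.02], "angular": [0, 0, 0]}, {"claw": 190, "dp": [0, 0, 0], "angular": [0, 0, 0]}, {"claw": 190, "dp": [0, 0, 0], "angular": [0, 0, 0]}, {"claw": 190, "dp": [0, 0, 0], "angular": [0, 0, 0]}, {"claw": 190, "dp": [0, 0, 0], "angular": [0, 0, 0]}, {"claw": 190, "dp": [0, 0, 0], "angular": [0, 0, 0]}]}}

```text
clock: 7.73
tcp_pos: [0.6627, 0.1173, 0.1562]
orientation: [-0.002, 0.073, 0.997, -0.0]
wrist_force: [0.6, 0.5, -0.3]
finger_gap: 0.0215
```

```bash
python3 - <<'E'
from w import *
im,d,c,W=grab('wrist'); print(env.get_state()['tcp_pos']); save('s4',im); np.savez('s4',w=im,W=W,d=d)
E
```

```text
[0.66285216 0.11730181 0.15644576]
```

View pics/s4.png

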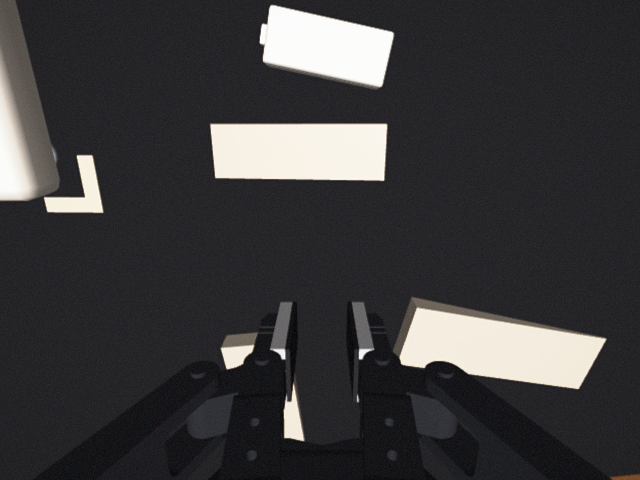

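```bash
python3 - <<'E'
from w import *
z=np.load('s4.npz'); c=env.calibration('wrist'); im=z['w']; W=z['W']
rep(wedge(im,c,W,(110,190,190,410)))
for p,h in [((53,153),.002),((25,200),.03),((25,200),.01)]:
    q=plane([p],h,c,W)[0,:2]; print(p,q.round(4),((q-FOOT)@XM*1e3).round(1),((q-FOOT)@YM*1e3).round(1))
cr=cv2.resize(im[90:220,:120],(720,780),interpolation=cv2.INTER_CUBIC)
g=cr[:600]; save('s4c',cv2.convertScaleAbs(g,alpha=2.5)[:, :])
E
```

```text
wedge 599.6300048828125 109.13095092773438 [130.5  41.2] a 81.64473724365234 rel xm ym mm -0.9735211486816657 196.5642321166992
(53, 153) [ 0.5728 -0.0784] -0.7 7.1
(25, 200) [ 0.602 -0.091] 30.0 -1.2
(25, 200) [ 0.6039 -0.1078] 34.2 -17.6
```

View pics/s4c.png

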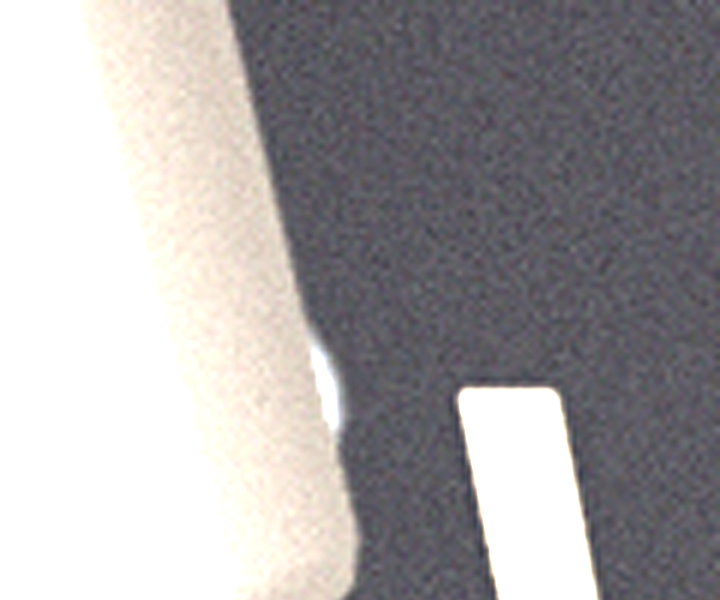

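The stud shows at pixel (55,155), in line with the wedge (row ~152). Now I'll turn the hand 90° and go behind the heel.

Request:
{"fn": "play_rows", "kwargs": {"steps": [{"claw": 190, "dp": [0.02, 0.0244, 0], "angular": [0, 0, 0]}, {"claw": 190, "dp": [0.02, 0.0244, 0], "angular": [0, 0, 0]}, {"claw": 190, "dp": [0.0205, 0.0244, 0], "angular": [0, 0, 0]}, {"claw": 190, "dp": [0, 0, 0], "angular": [0, 0, 7.1]}, {"claw": 190, "dp": [0, 0, 0], "angular": [0, 0, 7.1]}, {"claw": 190, "dp": [0, 0, 0], "angular": [0, 0, 7.1]}, {"claw": 190, "dp": [0, 0, 0], "angular": [0, 0, 7.1]}, {"claw": 190, "dp": [0, 0, 0], "angular": [0, 0, 7.1]}]}}

```text
clock: 8.45
tcp_pos: [0.6141, 0.1988, 0.1573]
orientation: [-0.001, 0.376, 0.926, -0.0]
wrist_force: [0.5, 0.5, -0.2]
finger_gap: 0.0218
```

Request:
{"fn": "play_rows", "kwargs": {"steps": [{"claw": 190, "dp": [0, 0, 0], "angular": [0, 0, 7.1]}, {"claw": 190, "dp": [0, 0, 0], "angular": [0, 0, 7.1]}, {"claw": 190, "dp": [0, 0, 0], "angular": [0, 0, 7.1]}, {"claw": 190, "dp": [0, 0, 0], "angular": [0, 0, 7.1]}, {"claw": 190, "dp": [0, 0, 0], "angular": [0, 0, 7.1]}, {"claw": 190, "dp": [0, 0, 0], "angular": [0, 0, 7.1]}, {"claw": 190, "dp": [0, 0, 0], "angular": [0, 0, 7.1]}, {"claw": 190, "dp": [0, 0, 0], "angular": [0, 0, 4.6]}]}}

```text
clock: 9.12
tcp_pos: [0.6141, 0.1985, 0.1572]
orientation: [-0.0, 0.758, 0.653, -0.001]
wrist_force: [0.5, 0.1, -0.1]
finger_gap: 0.0218
```

Request:
{"fn": "play_rows", "kwargs": {"steps": [{"claw": 190, "dp": [0, 0, 0.03], "angular": [0, 0, 0]}, {"claw": 190, "dp": [0, 0, 0.03], "angular": [0, 0, 0]}, {"claw": 190, "dp": [0, 0, 0.03], "angular": [0, 0, 0]}, {"claw": 190, "dp": [0, 0, 0.02], "angular": [0, 0, 0]}, {"claw": 190, "dp": [0, 0, 0], "angular": [0, 0, 0]}, {"claw": 190, "dp": [0, 0, 0], "angular": [0, 0, 0]}, {"claw": 190, "dp": [0, 0, 0], "angular": [0, 0, 0]}, {"claw": 190, "dp": [0, 0, 0], "angular": [0, 0, 0]}]}}

```text
clock: 9.78
tcp_pos: [0.6162, 0.1989, 0.0503]
orientation: [0.001, 0.756, 0.655, 0.001]
wrist_force: [0.6, 0.4, -0.9]
finger_gap: 0.0217
```

```bash
cat > tp.py <<'E'
from w import *
s=env.get_state(); q=s['orientation']; M=R.from_quat([q[1],q[2],q[3],q[0]]).as_matrix(); r=s['tcp_pos'][:2]-FOOT
print('t',s['clock'],'tcp rel xm,ym mm',(r@XM*1e3).round(1),(r@YM*1e3).round(1),'z',s['tcp_pos'][2].round(4),'toolx ang',np.degrees(np.arctan2(M[1,0],M[0,0])).round(2),'tilt',M[:2,2].round(4),'F along -ym',(s['wrist_force'][:2]@YM).round(1),s['wrist_force'].round(1))
E
python3 tp.py
```

```text
t 9.7833 tcp rel xm,ym mm 2.6 287.8 z 0.0503 toolx ang 81.8 tilt [0.0032 0.0007] F along -ym 0.4 [ 0.6  0.4 -0.9]
```

Request:
{"fn": "play_rows", "kwargs": {"steps": [{"claw": 190, "dp": [0, 0, 0.02], "angular": [0, 0, 0]}, {"claw": 190, "dp": [0, 0, 0.012], "angular": [0, 0, 0]}, {"claw": 190, "dp": [0, 0, 0.006], "angular": [0, 0, 0]}, {"claw": 190, "dp": [0, 0, 0], "angular": [0, 0, 0]}, {"claw": 190, "dp": [0, 0, 0], "angular": [0, 0, 0]}, {"claw": 190, "dp": [0, 0, 0], "angular": [0, 0, 0]}, {"claw": 190, "dp": [0, 0, 0], "angular": [0, 0, 0]}, {"claw": 190, "dp": [0, 0, 0], "angular": [0, 0, 0]}]}}

```text
clock: 10.45
tcp_pos: [0.6152, 0.1988, 0.0111]
orientation: [0.0, 0.756, 0.655, 0.001]
wrist_force: [0.2, -0.0, 0.0]
finger_gap: 0.022
```

```bash
python3 tp.py; python3 - <<'E'
from w import *
im,d,c,W=grab('side');save('s5',cv2.resize(im[140:360,180:420],(720,600)))
E
python3 tp.py
```

```text
t 10.45 tcp rel xm,ym mm 1.7 287.5 z 0.0111 toolx ang 81.8 tilt [0.0013 0.0003] F along -ym 0.0 [ 0.2 -0.   0. ]
t 10.5 tcp rel xm,ym mm 1.6 287.5 z 0.011 toolx ang 81.8 tilt [0.0011 0.0003] F along -ym -0.9 [-0.7 -0.8  0.5]
```

View pics/s5.png

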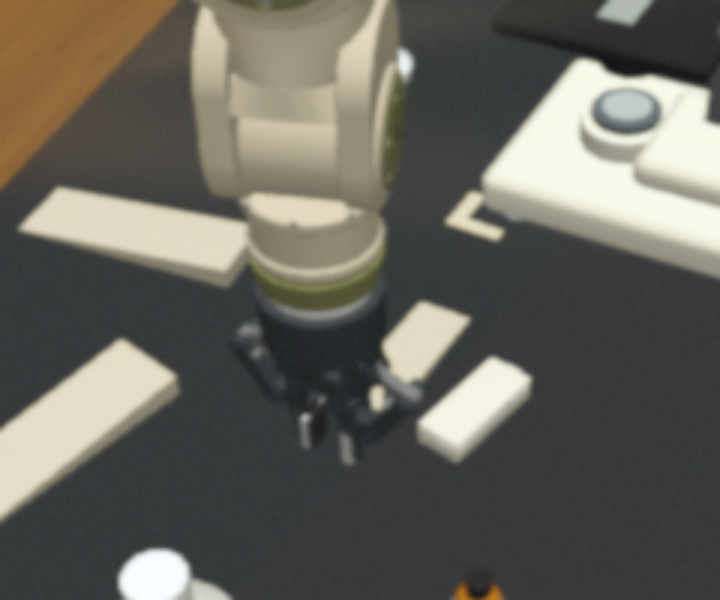

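```bash
python3 - <<'E'
from w import *
im,d,c,W=grab('side'); P=pts(d,c,W); r=P[...,:2]-FOOT; X=r@XM*1e3; Y=r@YM*1e3; Z=P[...,2]*1e3
g=im.max(2)
for a in range(-75,-10,5):
    m=(X>=a)&(X<a+5)&(Y>255)&(Y<330)&(Z>8)&(d>0); print(a,m.sum(),np.percentile(Z[m],[1,5,20]).round() if m.sum() else '')
m=(X>-110)&(X<-30)&(Y>160)&(Y<270)&(Z>15)&(Z<25); print('box',np.percentile(X[m],[2,98]),np.percentile(Y[m],[2,98]))
E
```

```text
-75 448 [ 16. 435. 456.]
-70 455 [ 18. 433. 455.]
-65 482 [ 15.  99. 442.]
-60 507 [ 15. 102. 436.]
-55 715 [ 20. 103. 310.]
-50 922 [ 74. 108. 320.]
-45 907 [ 73. 111. 326.]
-40 1033 [ 63. 118. 226.]
-35 1186 [ 62. 138. 196.]
-30 904 [ 59. 124. 194.]
-25 801 [ 21.  55. 161.]
-20 743 [ 19.  54. 149.]
-15 597 [ 17.  59. 172.]
box [-89.63172557 -48.13284301] [180.48002555 258.88503716]
```

Request:
{"fn": "play_rows", "kwargs": {"steps": [{"claw": 190, "dp": [0, -0.002, 0.0025], "angular": [0, 0, 0]}, {"claw": 190, "dp": [0, 0, 0], "angular": [0, 0, 0]}, {"claw": 190, "dp": [-0.005, 0, 0], "angular": [0, 0, 0]}, {"claw": 190, "dp": [-0.005, 0, 0], "angular": [0, 0, 0]}, {"claw": 190, "dp": [-0.005, 0, 0], "angular": [0, 0, 0]}, {"claw": 190, "dp": [-0.005, 0, 0], "angular": [0, 0, 0]}, {"claw": 190, "dp": [-0.005, 0, 0], "angular": [0, 0, 0]}, {"claw": 190, "dp": [-0.005, 0, 0], "angular": [0, 0, 0]}]}}

```text
clock: 11.22
tcp_pos: [0.6086, 0.169, 0.0081]
orientation: [-0.0, 0.756, 0.655, 0.001]
wrist_force: [0.4, 3.4, 3.4]
finger_gap: 0.0218
```

Request:
{"fn": "play_rows", "kwargs": {"steps": [{"claw": 190, "dp": [-0.006, 0, 0], "angular": [0, 0, 0]}, {"claw": 190, "dp": [-0.006, 0, 0], "angular": [0, 0, 0]}, {"claw": 190, "dp": [-0.006, 0, 0], "angular": [0, 0, 0]}, {"claw": 190, "dp": [-0.006, 0, 0], "angular": [0, 0, 0]}, {"claw": 190, "dp": [-0.006, 0, 0], "angular": [0, 0, 0]}, {"claw": 190, "dp": [-0.006, 0, 0], "angular": [0, 0, 0]}, {"claw": 190, "dp": [-0.006, 0, 0], "angular": [0, 0, 0]}, {"claw": 190, "dp": [-0.004, 0, 0], "angular": [0, 0, 0]}]}}

```text
clock: 11.88
tcp_pos: [0.602, 0.1231, 0.0081]
orientation: [-0.0, 0.756, 0.655, 0.0]
wrist_force: [0.9, 4.4, 5.8]
finger_gap: 0.022
```

```bash
python3 tp.py; python3 - <<'E'
from w import *
im,d,c,W=grab('side');np.savez('s6',s=im,W=W,d=d); a=cv2.resize(im[150:350,260:400],(420,600))
im,d,c,W=grab('wrist');o=np.zeros((600,800,3),np.uint8);o[:,:420]=a;o[:285,420:]=cv2.resize(im,(380,285)); save('s6',o)
E
python3 tp.py
```

```text
t 11.8833 tcp rel xm,ym mm -0.6 210.8 z 0.0081 toolx ang 81.79 tilt [0.0006 0.0006] F along -ym 4.5 [0.9 4.4 5.8]
t 11.9833 tcp rel xm,ym mm -0.6 210.2 z 0.0081 toolx ang 81.75 tilt [ 0.0003 -0.0005] F along -ym 2.1 [1.2 2.  6.3]
```

View pics/s6.png

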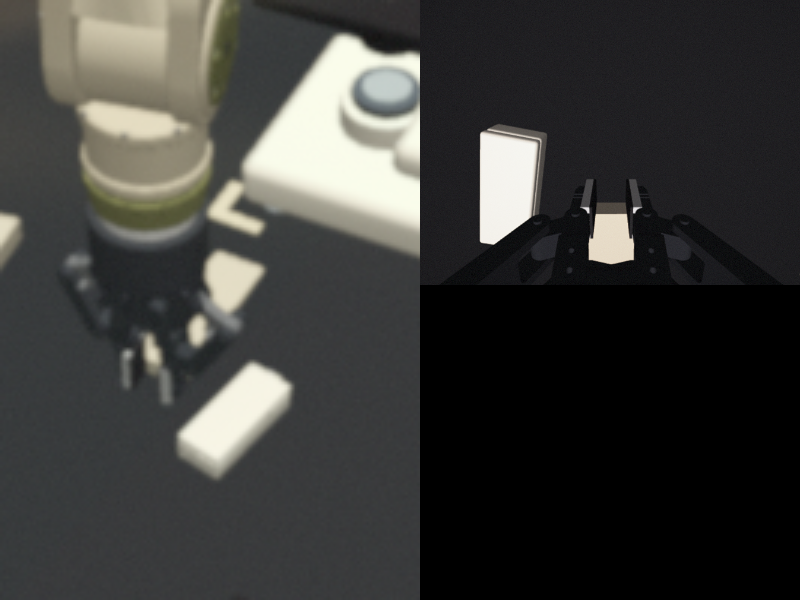

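Fingers are on the heel (between them at (610,235) the wedge top shows), and the box is well clear. The tips graze the bench, so I'll raise the hand 1 mm and continue.

Request:
{"fn": "play_rows", "kwargs": {"steps": [{"claw": 190, "dp": [0, 0, -0.0015], "angular": [0, 0, 0]}, {"claw": 190, "dp": [-0.006, 0, 0], "angular": [0, 0, 0]}, {"claw": 190, "dp": [-0.006, 0, 0], "angular": [0, 0, 0]}, {"claw": 190, "dp": [-0.006, 0, 0], "angular": [0, 0, 0]}, {"claw": 190, "dp": [-0.006, 0, 0], "angular": [0, 0, 0]}, {"claw": 190, "dp": [-0.006, 0, 0], "angular": [0, 0, 0]}, {"claw": 190, "dp": [-0.006, 0, 0], "angular": [0, 0, 0]}, {"claw": 190, "dp": [-0.004, 0, 0], "angular": [0, 0, 0]}]}}

```text
clock: 12.65
tcp_pos: [0.5958, 0.0831, 0.0091]
orientation: [-0.0, 0.756, 0.654, -0.0]
wrist_force: [-0.3, 1.2, -0.4]
finger_gap: 0.022
```

```bash
python3 tp.py; python3 - <<'E'
from w import *
im,d,c,W=grab('side');np.savez('s7',s=im,W=W,d=d); cr=im[190:310,290:400]; save('s7',cv2.convertScaleAbs(cv2.resize(cr,(550,600),interpolation=cv2.INTER_CUBIC),alpha=1.1))
E
python3 tp.py
```

```text
t 12.65 tcp rel xm,ym mm -1.0 170.2 z 0.0091 toolx ang 81.76 tilt [-0.0005 -0.0002] F along -ym 1.1 [-0.3  1.2 -0.4]
t 12.7 tcp rel xm,ym mm -0.9 169.7 z 0.0092 toolx ang 81.73 tilt [-0.0004 -0.0006] F along -ym -1.4 [-0.2 -1.3 -0.3]
```

View pics/s7.png

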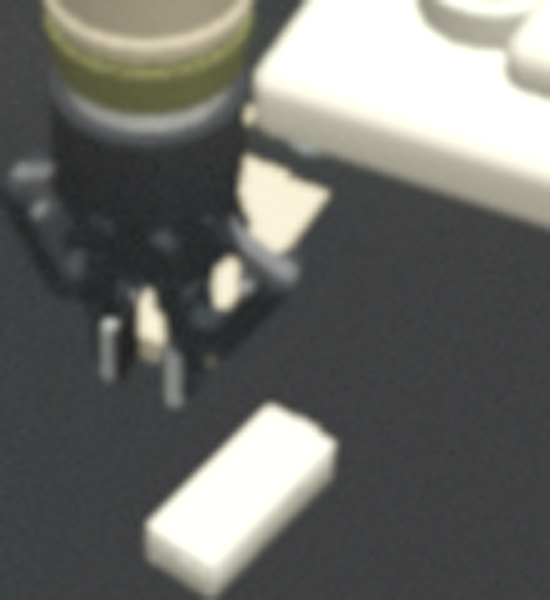

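```bash
python3 - <<'E'
from w import *
z=np.load('s7.npz'); c=env.calibration('side')
for p,h in [((356,228.3),.0015),((351.6,220),.003),((344,241),.006)]:
    q=plane([p],h,c,z['W'])[0,:2]-FOOT; print(p,(q@XM*1e3).round(1),(q@YM*1e3).round(1))
E
```

```text
(356, 228.3) -21.6 26.6
(351.6, 220) -0.9 7.0
(344, 241) -16.6 81.2
```

Aligned: the edge centre and the stud are within about 1 mm. Pushing in.

Request:
{"fn": "play_rows", "kwargs": {"steps": [{"claw": 190, "dp": [-0.004, 0, 0], "angular": [0, 0, 0]}, {"claw": 190, "dp": [-0.004, 0, 0], "angular": [0, 0, 0]}, {"claw": 190, "dp": [-0.004, 0, 0], "angular": [0, 0, 0]}, {"claw": 190, "dp": [-0.004, 0, 0], "angular": [0, 0, 0]}, {"claw": 190, "dp": [-0.003, 0, 0], "angular": [0, 0, 0]}, {"claw": 190, "dp": [-0.003, 0, 0], "angular": [0, 0, 0]}, {"claw": 190, "dp": [-0.003, 0, 0], "angular": [0, 0, 0]}, {"claw": 190, "dp": [-0.003, 0, 0], "angular": [0, 0, 0]}]}}

```text
clock: 13.37
tcp_pos: [0.5925, 0.0581, 0.0095]
orientation: [-0.001, 0.755, 0.655, 0.002]
wrist_force: [0.5, 5.7, -0.1]
finger_gap: 0.022
```

Request:
{"fn": "play_rows", "kwargs": {"steps": [{"claw": 190, "dp": [-0.003, 0, 0], "angular": [0, 0, 0]}, {"claw": 190, "dp": [-0.003, 0, 0], "angular": [0, 0, 0]}, {"claw": 190, "dp": [-0.003, 0, 0], "angular": [0, 0, 0]}, {"claw": 190, "dp": [-0.003, 0, 0], "angular": [0, 0, 0]}, {"claw": 190, "dp": [-0.003, 0, 0], "angular": [0, 0, 0]}, {"claw": 190, "dp": [-0.003, 0, 0], "angular": [0, 0, 0]}, {"claw": 190, "dp": [-0.003, 0, 0], "angular": [0, 0, 0]}, {"claw": 190, "dp": [-0.003, 0, 0], "angular": [0, 0, 0]}]}}

```text
clock: 14.03
tcp_pos: [0.5889, 0.0336, 0.0093]
orientation: [-0.001, 0.756, 0.655, 0.001]
wrist_force: [-0.1, 5.3, -1.0]
finger_gap: 0.0217
```

```bash
python3 tp.py
```

```text
t 14.0333 tcp rel xm,ym mm -0.8 120.3 z 0.0093 toolx ang 81.86 tilt [0.0005 0.0024] F along -ym 5.2 [-0.1  5.3 -1. ]
```

Request:
{"fn": "play_rows", "kwargs": {"steps": [{"claw": 190, "dp": [-0.002, 0, 0], "angular": [0, 0, 0]}, {"claw": 190, "dp": [-0.002, 0, 0], "angular": [0, 0, 0]}, {"claw": 190, "dp": [-0.002, 0, 0], "angular": [0, 0, 0]}, {"claw": 190, "dp": [-0.002, 0, 0], "angular": [0, 0, 0]}, {"claw": 190, "dp": [-0.002, 0, 0], "angular": [0, 0, 0]}, {"claw": 190, "dp": [-0.002, 0, 0], "angular": [0, 0, 0]}, {"claw": 190, "dp": [-0.002, 0, 0], "angular": [0, 0, 0]}, {"claw": 190, "dp": [-0.002, 0, 0], "angular": [0, 0, 0]}]}}

```text
clock: 14.7
tcp_pos: [0.5864, 0.0167, 0.0093]
orientation: [-0.0, 0.756, 0.655, 0.0]
wrist_force: [1.6, 4.1, 0.7]
finger_gap: 0.0219
```

Request:
{"fn": "play_rows", "kwargs": {"steps": [{"claw": 190, "dp": [-0.001, 0, 0], "angular": [0, 0, 0]}, {"claw": 190, "dp": [-0.001, 0, 0], "angular": [0, 0, 0]}, {"claw": 190, "dp": [-0.001, 0, 0], "angular": [0, 0, 0]}, {"claw": 190, "dp": [-0.001, 0, 0], "angular": [0, 0, 0]}, {"claw": 190, "dp": [-0.001, 0, 0], "angular": [0, 0, 0]}, {"claw": 190, "dp": [0, 0, 0], "angular": [0, 0, 0]}, {"claw": 190, "dp": [0, 0, 0], "angular": [0, 0, 0]}, {"claw": 190, "dp": [0, 0, 0], "angular": [0, 0, 0]}]}}

```text
clock: 15.37
tcp_pos: [0.5858, 0.0126, 0.0093]
orientation: [-0.001, 0.756, 0.655, 0.001]
wrist_force: [0.5, 7.4, 0.2]
finger_gap: 0.022
```

```bash
python3 tp.py
```

```text
t 15.3667 tcp rel xm,ym mm -0.8 99.0 z 0.0093 toolx ang 81.83 tilt [0.0003 0.0017] F along -ym 7.4 [0.5 7.4 0.2]
```

Now I'll go 2 mm at a time and watch the force.

Request:
{"fn": "play_rows", "kwargs": {"steps": [{"claw": 190, "dp": [-0.001, 0, 0], "angular": [0, 0, 0]}, {"claw": 190, "dp": [-0.001, 0, 0], "angular": [0, 0, 0]}, {"claw": 190, "dp": [-0.001, 0, 0], "angular": [0, 0, 0]}, {"claw": 190, "dp": [0, 0, 0], "angular": [0, 0, 0]}, {"claw": 190, "dp": [0, 0, 0], "angular": [0, 0, 0]}, {"claw": 190, "dp": [0, 0, 0], "angular": [0, 0, 0]}, {"claw": 190, "dp": [0, 0, 0], "angular": [0, 0, 0]}, {"claw": 190, "dp": [0, 0, 0], "angular": [0, 0, 0]}]}}

```text
clock: 16.03
tcp_pos: [0.5855, 0.0107, 0.0094]
orientation: [-0.001, 0.755, 0.655, 0.001]
wrist_force: [0.3, 10.3, 0.5]
finger_gap: 0.0218
```

Request:
{"fn": "play_rows", "kwargs": {"steps": [{"claw": 190, "dp": [-0.001, 0, 0], "angular": [0, 0, 0]}, {"claw": 190, "dp": [-0.001, 0, 0], "angular": [0, 0, 0]}, {"claw": 190, "dp": [0, 0, 0], "angular": [0, 0, 0]}, {"claw": 190, "dp": [0, 0, 0], "angular": [0, 0, 0]}, {"claw": 190, "dp": [0, 0, 0], "angular": [0, 0, 0]}, {"claw": 190, "dp": [0, 0, 0], "angular": [0, 0, 0]}, {"claw": 190, "dp": [0, 0, 0], "angular": [0, 0, 0]}, {"claw": 190, "dp": [0, 0, 0], "angular": [0, 0, 0]}]}}

```text
clock: 16.7
tcp_pos: [0.5853, 0.0096, 0.0094]
orientation: [-0.002, 0.755, 0.656, 0.002]
wrist_force: [1.4, 13.2, 0.2]
finger_gap: 0.0218
```

```bash
python3 tp.py
```

```text
t 16.7 tcp rel xm,ym mm -0.9 95.9 z 0.0094 toolx ang 81.92 tilt [0.0009 0.0053] F along -ym 13.3 [ 1.4 13.2  0.2]
```

```bash
cat > lev.py <<'E'
from w import *
def tilt(im,d,c,W,lo,hi,tag):
    P=pts(d,c,W); r=P[...,:2]-FOOT; X=r@XM; Y=r@YM; g=im.min(2)
    m=(X>-.22)&(X<.015)&(Y>-.16)&(Y<.005)&(P[...,2]>lo)&(P[...,2]<hi)&(g>120)&(d>0)
    for _ in range(6):
        A=np.c_[X[m],Y[m],np.ones(m.sum())]; k=np.linalg.lstsq(A,P[...,2][m],rcond=None)[0]; e=abs(P[...,2]-(k[0]*X+k[1]*Y+k[2])); m&=e<.004
    print(tag,m.sum(),'slope deg x,y',np.degrees(k[:2]).round(2),'z over foot mm',(k[2]*1e3).round(1))
z=np.load('side0.npz'); c=env.calibration('side'); tilt(z['im'],z['d'],c,z['W'],.040,.068,'before')
for n in range(2):
    im,d,c,W=grab('side'); tilt(im,d,c,W,.040,.068,'now')
a,b=z['im'],im
cv2.imwrite('pics/lev.png',cv2.resize(cv2.cvtColor(np.hstack([a[130:270,320:490],b[130:270,320:490]]),cv2.COLOR_RGB2BGR),None,fx=2.3,fy=2.3))
E
python3 lev.py; python3 tp.py
```

```text
before 1684 slope deg x,y [-1.7  -2.28] z over foot mm 49.9
now 1660 slope deg x,y [-0.09 -0.24] z over foot mm 55.6
now 1661 slope deg x,y [-0.08 -0.16] z over foot mm 55.7
t 16.8 tcp rel xm,ym mm -0.9 95.9 z 0.0094 toolx ang 81.92 tilt [0.0009 0.0053] F along -ym 13.5 [ 2.5 13.3  0.4]
```

Request:
{"fn": "play_rows", "kwargs": {"steps": [{"claw": 190, "dp": [-0.0008, 0, 0], "angular": [0, 0, 0]}, {"claw": 190, "dp": [-0.0007, 0, 0], "angular": [0, 0, 0]}, {"claw": 190, "dp": [0, 0, 0], "angular": [0, 0, 0]}, {"claw": 190, "dp": [0, 0, 0], "angular": [0, 0, 0]}, {"claw": 190, "dp": [0, 0, 0], "angular": [0, 0, 0]}, {"claw": 190, "dp": [0, 0, 0], "angular": [0, 0, 0]}, {"claw": 190, "dp": [0, 0, 0], "angular": [0, 0, 0]}, {"claw": 190, "dp": [0, 0, 0], "angular": [0, 0, 0]}]}}

```text
clock: 17.47
tcp_pos: [0.5851, 0.0088, 0.0094]
orientation: [-0.002, 0.755, 0.656, 0.003]
wrist_force: [1.3, 15.6, 1.1]
finger_gap: 0.0215
```

```bash
python3 tp.py; python3 lev.py
```

```text
t 17.4667 tcp rel xm,ym mm -1.0 95.1 z 0.0094 toolx ang 81.95 tilt [0.0011 0.0066] F along -ym 15.6 [ 1.3 15.6  1.1]
before 1684 slope deg x,y [-1.7  -2.28] z over foot mm 49.9
now 1646 slope deg x,y [-0.11 -0.15] z over foot mm 55.6
now 1668 slope deg x,y [-0.14 -0.2 ] z over foot mm 55.6
```

Standing firm: the force rises steeply while the tilt stays the same. Backing straight off and raising.

Request:
{"fn": "play_rows", "kwargs": {"steps": [{"claw": 190, "dp": [0.003, 0, 0], "angular": [0, 0, 0]}, {"claw": 190, "dp": [0.005, 0, 0], "angular": [0, 0, 0]}, {"claw": 190, "dp": [0.015, 0, 0], "angular": [0, 0, 0]}, {"claw": 190, "dp": [0.02, 0, 0], "angular": [0, 0, 0]}, {"claw": 190, "dp": [0.02, 0, 0], "angular": [0, 0, 0]}, {"claw": 190, "dp": [0, 0, -0.03], "angular": [0, 0, 0]}, {"claw": 190, "dp": [0, 0, -0.04], "angular": [0, 0, 0]}, {"claw": 190, "dp": [0, 0, -0.04], "angular": [0, 0, 0]}]}}

```text
clock: 18.23
tcp_pos: [0.5923, 0.0672, 0.1191]
orientation: [-0.0, 0.756, 0.655, -0.002]
wrist_force: [1.1, 0.0, 0.3]
finger_gap: 0.0217
```

Request:
{"fn": "play_rows", "kwargs": {"steps": [{"claw": 190, "dp": [0.03, 0, -0.025], "angular": [0, 0, 0]}, {"claw": 190, "dp": [0.03, 0, -0.025], "angular": [0, 0, 0]}, {"claw": 190, "dp": [0.03, 0, -0.025], "angular": [0, 0, 0]}, {"claw": 190, "dp": [0.03, 0, -0.025], "angular": [0, 0, 0]}, {"claw": 190, "dp": [0, 0, 0], "angular": [0, 0, 0]}, {"claw": 190, "dp": [0, 0, 0], "angular": [0, 0, 0]}, {"claw": 190, "dp": [0, 0, 0], "angular": [0, 0, 0]}, {"claw": 190, "dp": [0, 0, 0], "angular": [0, 0, 0]}]}}

```text
clock: 18.9
tcp_pos: [0.6101, 0.185, 0.2176]
orientation: [-0.0, 0.756, 0.654, -0.002]
wrist_force: [-0.3, -0.4, -0.4]
finger_gap: 0.0217
```

```bash
python3 tp.py; python3 lev.py; python3 - <<'E'
from w import *
im,d,c,W=grab('side'); t,_,ct,Wt=grab('top'); o=np.zeros((600,800,3),np.uint8); o[:480]=0
o[:400,:400]=cv2.resize(im[130:290,290:450],(400,400)); o[:400,400:]=cv2.resize(t[190:350,320:480],(400,400)); o[400:]=0; save('fin',o[:400]); np.savez('fin',s=im,t=t)
# change of other things vs start, top view
a=np.load('top0.npz')['im'].astype(int); g=abs(a-t).max(2)>60
for n,(v0,v1,u0,u1) in dict(box=(245,275,280,322),oil=(272,292,226,246),dish=(155,188,434,466),reag=(205,248,160,210),brk=(222,245,372,392)).items(): print(n,g[v0:v1,u0:u1].sum())
E
```

```text
t 18.9 tcp rel xm,ym mm -1.5 273.1 z 0.2176 toolx ang 81.72 tilt [-0.0028 -0.0015] F along -ym -0.5 [-0.3 -0.4 -0.4]
before 1684 slope deg x,y [-1.7  -2.28] z over foot mm 49.9
now 1715 slope deg x,y [-0.03 -0.13] z over foot mm 55.8
now 1717 slope deg x,y [-0.09 -0.12] z over foot mm 55.7
box 441
oil 400
dish 0
reag 19
brk 131
```

```bash
python3 - <<'E'
from w import *
f=np.load('fin.npz'); a=np.load('side0.npz')['im'].astype(int); g=abs(a-f['s']).max(2)>60
for n,(v0,v1,u0,u1) in dict(box=(268,312,315,362),oil=(345,378,325,352),dish=(152,178,290,322),reag=(335,425,205,275),base_rear=(215,250,410,480)).items(): print(n,g[v0:v1,u0:u1].sum())
im,d,c,W=grab('side'); gr=im.min(2)
P=pts(d,c,W); r=P[...,:2]-FOOT; X=r@XM*1e3;Y=r@YM*1e3
m=(gr>120)&(Y>20)&(Y<110)&(abs(X)<45)&(P[...,2]<.025)&(P[...,2]>-.01); uv=np.argwhere(m)[:,::-1]
q=plane(uv,.009,c,W)[:,:2]-FOOT; q=np.c_[q@XM,q@YM]*1e3; ok=q[:,1]>24; print('wedge visible n',ok.sum(),cv2.minAreaRect(q[ok].astype(np.float32)))
# base side edge in top view vs start
c=env.calibration('top')
for n,i in(('start',np.load('top0.npz')['im']),('now',f['t'])):
    gg=cv2.cvtColor(i,cv2.COLOR_RGB2GRAY).astype(float); W=np.load('top0.npz')['W']
    L=[]
    for v in range(290,322):
        k=np.where((gg[v,368:395]<110)&(gg[v,369:396]>=110))[0]
        if len(k): L.append((368+k[0]+(110-gg[v,368+k[0]])/(gg[v,369+k[0]]-gg[v,368+k[0]]),v))
    q=plane(L,.012,c,W)[:,:2]; print(n,len(L),'side y_m',((q-FOOT)@YM*1e3).mean().round(2))
E
```

```text
box 0
oil 0
dish 309
reag 0
base_rear 0
wedge visible n 367 ((9.929159164428711, 52.82708740234375), (63.55255126953125, 56.72941207885742), 1.3574473857879639)
start 32 side y_m 17.58
now 32 side y_m 16.0
```

```bash
python3 - <<'E'
from w import *
im,d,c,W=grab('side'); gr=im.min(2)
P=pts(d,c,W); r=P[...,:2]-FOOT; X=r@XM*1e3;Y=r@YM*1e3
m=((gr>110)&(Y>22)&(Y<110)&(X>-45)&(X<27)&(P[...,2]<.025)&(P[...,2]>-.01)); uv=np.argwhere(m)[:,::-1]
q=plane(uv,.009,c,W)[:,:2]-FOOT; q=np.c_[q@XM,q@YM]*1e3
for y in range(25,90,8):
    s=q[(q[:,1]>=y)&(q[:,1]<y+8)]; print(y,len(s),s[:,0].min().round(1) if len(s) else '',s[:,0].max().round(1) if len(s) else '')
print(env.hand_in())
E
```

```text
25 44 -20.6 23.5
33 47 -21.4 24.1
41 46 -20.7 23.7
49 46 -20.8 22.7
57 49 -20.9 23.8
65 48 -20.3 23.4
73 46 -19.0 21.9
81 9 -16.4 13.4
89 0  
the job is handed in; nothing more can be done
None
```

The wedge is under the short foot, the microscope stands level, and I handed the job in at about 19 s. I slid the wedge about 68 mm sideways with two fingertips on its long side. Then I turned the hand and pushed the heel straight in, and never gripped or lifted the wedge.

**Last checks**
- **Level:** the base's tilt went from about 2.8° to about 0.15°, and it stayed there after the hand backed away.
- **Firm:** the push force rose from about 5–7 N to 15.6 N over the last 4 mm without the tilt changing. That stays below the roughly 20 N that would shove the microscope.
- **Wedge position:** it is square, with its sides parallel to the insertion line, and centred within about 2 mm. About 46 mm of its length is past the foot's centre, against a nominal 47 mm.
- **Other things:** the slide box, oil bottle and reagent bottle look unchanged in the side view, and the dish looks unchanged in the top view.

**Checks that disagreed or failed**
- **View differences:** the top view differed at the box and oil bottle, and the side view at the dish. I put that down to the arm blocking those views, since the other camera showed each one unchanged.
- **Base edge:** in the top view it moved 1.6 mm inward, about what the base righting itself would give, so I did not count it as a shove.
- **Bench contact:** the fingertips grazed the bench at about 6 N early in the heel push, so I raised the hand about 1 mm.
- **Last picture:** the final picture could not be viewed because I had reached the limit, so the end state was checked from camera numbers only.

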